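# Seal, lock and log in a carrier of sample jars

## Task

Book this carrier of water samples in: stand the field-blank jar from the bench in the empty end pocket farthest from the black lock grip, press every jar's lid fully down, and slide the lock bar to its stop so that its tabs hold the lids. Then take the reader wand from its stand and log the jars one by one along the row, starting at the lock-grip end and finishing with the blank, pressing the wand's sprung tip on the steel button of each lid for about a second. Hang the wand back upright in its stand; the sample jars stay in their pockets, and the bottle, tissue roll and beaker are left alone.

Things in the scene. Friction and masses are not known exactly. Their poses are not given: they have to be found in the camera images.
- carrier: Sample carrier, fixed: aluminium base 135 x 390 x 8 mm with a white tray of five pockets in a row along its y axis. Origin: underside, below the row's middle. +y points along the row to the black lock grip's end, -y to the blank's end; +x to the lock bar behind the row. Pocket centres at x 0, y +144, +72, 0, -72, -144 mm. Place and yaw vary.
- pocket5 (a point): Floor centre of the blank's pocket: the end pocket farthest from the lock grip, empty at the start. Every pocket is 66 x 66 mm inside, its floor 8 mm and its walls' tops 38 mm above the bench, walls 6 mm thick.
- lock (a joint): Travel of the steel lock bar, 0 open to 0.036 m locked at a hard stop; grows along the carrier's -y. Stays where left, friction about 3 N. Bar 14 mm wide, top 107 mm above the bench, centred at carrier x +74 mm. Its five tabs (16 mm wide, at 103 to 107 mm height) reach forward to x +20 mm; open they stand mid-way between pockets, locked each stands over the rear rim of a lid. A lid over 3 mm proud blocks them.
- lock_grip (a point): On the axis of the bar's black upright grip, a cylinder 18 mm in diameter, 107 to 143 mm above the bench; the point is at 127 mm height and moves with the bar. Nothing else is within 40 mm of it above 110 mm.
- button_jar1 (a point): Jar in the first (at the end with the black lock grip) pocket, or absent: centre of the top of the steel contact button (20 mm in diameter, 3 mm above the lid) on its lid, on the jar's axis; z up. It lies 101 mm above the jar's underside with the lid at its highest, 95 mm with it fully down. Amber glass jar, body 58 mm in diameter to 74 mm height, neck above, 0.3 kg.
- lid_jar1 (a joint): How far that jar's white press-on lid (54 mm diameter, 14 mm high) is pressed down: 0 at its highest, 0.006 m fully home on its stop. Stiff: it takes about 8 N, and stays where left.
- button_jar2 (a point): Jar in the second pocket, or absent: centre of the top of the steel contact button (20 mm in diameter, 3 mm above the lid) on its lid, on the jar's axis; z up. It lies 101 mm above the jar's underside with the lid at its highest, 95 mm with it fully down. Amber glass jar, body 58 mm in diameter to 74 mm height, neck above, 0.3 kg.
- lid_jar2 (a joint): How far that jar's white press-on lid (54 mm diameter, 14 mm high) is pressed down: 0 at its highest, 0.006 m fully home on its stop. Stiff: it takes about 8 N, and stays where left.
- button_jar3 (a point): Jar in the third pocket, or absent: centre of the top of the steel contact button (20 mm in diameter, 3 mm above the lid) on its lid, on the jar's axis; z up. It lies 101 mm above the jar's underside with the lid at its highest, 95 mm with it fully down. Amber glass jar, body 58 mm in diameter to 74 mm height, neck above, 0.3 kg.
- lid_jar3 (a joint): How far that jar's white press-on lid (54 mm diameter, 14 mm high) is pressed down: 0 at its highest, 0.006 m fully home on its stop. Stiff: it takes about 8 N, and stays where left.
- button_jar4 (a point): Jar in the fourth pocket, or absent: centre of the top of the steel contact button (20 mm in diameter, 3 mm above the lid) on its lid, on the jar's axis; z up. It lies 101 mm above the jar's underside with the lid at its highest, 95 mm with it fully down. Amber glass jar, body 58 mm in diameter to 74 mm height, neck above, 0.3 kg.
- lid_jar4 (a joint): How far that jar's white press-on lid (54 mm diameter, 14 mm high) is pressed down: 0 at its highest, 0.006 m fully home on its stop. Stiff: it takes about 8 N, and stays where left.
- blank_mid (a point): The field-blank jar, the same make as the others, standing alone on the bench at the start: body 58 mm in diameter, 74 mm high; the point is on its axis, 46 mm above its underside; z up. 0.3 kg.
- button_blank (a point): Centre of the top of the steel contact button on the blank's lid, as on the other jars (95 mm above the jar's underside with the lid fully down).
- lid_blank (a joint): The same as the other lids, for the blank: 0 at its highest, 0.006 m fully home, about 8 N.
- wand_mid (a point): Middle of the reader wand, a grey pen 150 mm long hanging upright in its stand, tip down: on its axis, 75 mm above the tip's end; +z to its upper end. Handle 24 mm in diameter from 77 to 150 mm above the tip's end, black collar 42 mm in diameter from 70 to 77 mm, below it a 24 mm body narrowing to the 12 mm steel tip. 0.1 kg.
- tip_end (a point): Centre of the flat end of the wand's steel tip, which is the part to touch the buttons with. With the tip not pressed in it lies 75 mm from wand_mid along the wand's -z.
- wand_tip (a joint): How far the wand's sprung tip is pushed in, 0 to 0.006 m; 1.2 N to start it, 3.6 N at the end; it springs back.
- stand_hole (a point): Centre of the wand stand's hole at its upper face, 84 mm above the bench: a square hole 32 mm wide, open below, in a fixed grey stand (top 86 x 86 mm, base 100 x 100 mm). The wand hangs in it, collar flat on the upper face, tip 14 mm above the bench. Stand and blank are at opposite ends of the carrier and change sides from start to start.
- reagent: Bystander: amber reagent bottle, 68 mm in diameter, 150 mm tall; origin at its underside. Leave alone.
- tissue: Bystander: roll of white tissue standing on end, 110 mm in diameter, 100 mm tall; origin at its underside. Leave alone.
- beaker: Bystander: glass beaker, 72 mm in diameter, 90 mm tall; origin at its underside. Leave alone.
There are look-alikes about, which are no part of the job. What is shaped like the part that bears stand_hole but pink or purple is not meant.

How it is judged:
On the way, in this order (a step that is already met when the one before it is completed fails the run):
1. the blank stands in the fifth pocket, every lid is pressed fully down and the lock bar is at its stop (horizontal distance between blank_mid and pocket5 below 0.012 m and height (world z) of blank_mid below 0.06 m and angle between each of blank_mid, button_jar1, button_jar2, button_jar3, button_jar4's own z axis and vertical below 0.12 rad and value of joint each of lid_jar1, lid_jar2, lid_jar3, lid_jar4, lid_blank above 0.0046 m and distance of each of button_jar1, button_jar2, button_jar3, button_jar4 from where it was at the start of the episode below 0.018 m and value of joint lock above 0.033 m), for 0.2 s.
2. the wand's tip is pressed on the button of the jar in pocket 1 for a second (distance between tip_end and button_jar1 below 0.009 m and contact force between wand and jar1 above 0.8 N), for 0.7 s.
3. the wand's tip is pressed on the button of the jar in pocket 2 for a second (distance between tip_end and button_jar2 below 0.009 m and contact force between wand and jar2 above 0.8 N), for 0.7 s.
4. the wand's tip is pressed on the button of the jar in pocket 3 for a second (distance between tip_end and button_jar3 below 0.009 m and contact force between wand and jar3 above 0.8 N), for 0.7 s.
5. the wand's tip is pressed on the button of the jar in pocket 4 for a second (distance between tip_end and button_jar4 below 0.009 m and contact force between wand and jar4 above 0.8 N), for 0.7 s.
6. the wand's tip is pressed on the button of the blank for a second (distance between tip_end and button_blank below 0.009 m and contact force between wand and blank above 0.8 N), for 0.7 s.
At the end, for the whole second after the job is handed in: Blank upright in the fifth pocket (12 mm), sample jars upright in their pockets (moved under 18 mm), every lid within 1.4 mm of fully down, lock bar within 3 mm of its stop, wand hanging upright in its stand, collar down on its face (12 mm) (all of step 1 and horizontal distance between wand_mid and stand_hole below 0.012 m and z of wand_mid in the frame of stand_hole between 0 and 0.01 m and angle between wand_mid's own z axis and vertical below 0.12 rad); the robot touches nothing.
It fails at once if a bystander is pushed more than 30 mm or tipped (distance of any of reagent, tissue, beaker from where it was at the start of the episode above 0.03 m or angle between any of reagent, tissue, beaker's own z axis and vertical above 0.4 rad).
Of jar1, jar2, jar3, jar4 only 2 to 4 are there at a start; the rules pass over those that are not, and their reading is None.
At some moment in a run one of blank may be knocked a few centimetres aside while the robot is not near it.
Once in a run the grip may slacken for a moment while it holds something.
It also fails if it takes over 200 s, if anything falls off the work surface, if the arm or the gripper's body presses on something with over 40 N, if the wrist force passes 120 N, or if a joint passes its speed limit or range.

## Robot

A 6-joint arm with a two-finger parallel gripper is mounted at the origin on the work surface. World frame = base frame: x ahead of the robot, y to its left, z up, the work surface at z = 0. Lengths are in m, angles in rad, forces in N, time in s.
With the tool pointing down it reaches from about 0.275 to 1 m from the base axis. Payload 8.4 kg.
Tool frame: the origin (TCP) lies between the finger pads; the fingertips stand arm.tcp_to_tips ahead of it and the grasp point (between the pads) lies 8 mm behind it (arm.tcp_to_tips is the distance from the TCP to the fingertips, in m); z points along the fingers, y is the line along which they close (so a half turn about z gives the same grasp; the last joint's range is limited). The gripper opens to 85 mm and grips with 20 to 120 N. Pads are 22 mm wide; open, the fingers measure 114 mm over their backs; the gripper's body (76 mm by 85 mm) begins 54 mm behind the grasp point. The pads swing forward as they close: fully open they stand 13 mm farther back than shut.
Start: joints at [1.326, 0.353, 1.633, -0, 1.155, -0.002], TCP at [0.15, 0.607, 0.242] pointing down, gripper open.
Joint ranges: [-2.63, 2.63], [-0.92, 2.1], [0.06, 2.66], [-1.3, 4.44], [0, 2.69], [-3.02, 3.02]. Speed limits (rad/s): [2.22, 2.22, 2.79, 3.14, 3.14, 3.14].

## Interface

Orientations are given as a unit quaternion [x, y, z, w].
In Python, from plant import arm gives the robot as it stands.
- The arm moves only by the tool send_rows, never from a script. Its argument "commands" is a list of rows, each a list of 7 numbers: the shift along the tool's x, y, z in m, then the turn, a rotation vector about the tool's x, y, z in rad, then the closure in counts, from 0 (fully open) to 255 (shut). In form: [[x, y, z, wx, wy, wz, grip], ...]. A call has 1 to 8 rows; each row is the pose to reach, as a shift and turn from the pose commanded when the call began, along the tool's axes at that moment; what a row does not reach only later rows make up. A row lasts 1/10 s, in which the tool goes at most 50 mm and 8.59 degrees, less where a joint would pass 70% of its speed; a pose out of reach is approached as far as the arm can. A call with a gripper value outside its range is refused whole. The fingers move at their own pace and stop on an object; the grip force is fixed at half the most. Time passes only in rows, so rows that repeat a pose let the fingers close. It gives the time, the measured TCP pose, the force, the opening and the grip force at its end, in the units of the state.
- arm.sense(): the state, without advancing time (a new reading comes with each control period).
- arm.grab_frame(name): name is "scene" or "top"; returns the picture (480x640x3 uint8, red, green, blue); there is no depth.
- arm.camera_params(name): a dict with "mtx" (3x3 intrinsics, pixels), "D" ([k1, k2, p1, p2, k3] as OpenCV has them; the pictures are not rectified), "R" (3x3) and "t" (3): a world point X has camera coordinates R X + t. Camera axes: x right, y down, z forward; pixel columns grow to the right and rows downward; lengths in m; the calibration is good to about 2 mm. A picture is of the moment at which its call begins. camera_params takes no time and is no camera call.
- arm.sign_off(): hands the job in; it is judged then, once.
Trained networks look in the newest picture that a camera, given by its name, has taken for a name from the list of things; names that differ only in an ending like _2 or _b are one class to them, and where a whole thing is asked for, a point or a joint stands for the part that bears it (a point fixed in the world has none). Each returns a list of dicts, best first, with "confidence" (0 to 1); they miss things now and then, are a little off and sometimes report something else, mostly with a low value. They report only what shows in the picture. A call takes as long as a camera call. They do not tell look-alikes from the thing itself.
- arm.masks_of(target, camera): "mask" (480x640 bool, what is visible of it) and "location" ([column, row] in pixels, amid what is visible of it).
The state is a dict: "t": time; "joints": joint angles; "joint_vel": joint speeds; "tau": joint torques, N m; "ee_pos": TCP position; "orientation": TCP orientation; "wrist_force": force on the tool from outside, world axes, zero at the start; "moment": the same for the moment, N m; "grip_width": finger opening in m; "finger_force": force on a finger pad.
Only numpy, scipy, OpenCV 4.12 (cv2) and the standard library are available. Lean on these libraries where they do the work, as an engineer would, in place of code of your own. Each camera call takes 0.05 s, during which the arm holds its last target. There are 200 camera calls.

## Working session

There is one attempt and no reset: what is moved stays moved. The work goes in short steps, Python scripts to look and compute and a tool call to move; the robot and the scene stay as the last step left them, time stands still between calls to the robot, and variables do not carry over. Pictures are saved under pics/ and viewed, at most 14 in all, crops included, and the job is handed in when it is done.

Besides the shell and the picture viewer there is one more tool, called after ">>>" by a JSON object that holds its "name" and its "arguments". send_rows: Moves the arm, as the interface text tells. Its arguments: {"type":"object","properties":{"commands":{"type":"array"}},"required":["commands"]}

```bash
mkdir -p pics; ls
python3 - <<'E'
from plant import arm
import cv2,numpy as np
s=arm.sense();print(s['t'],s['ee_pos'],s['orientation'],s['grip_width'],arm.tcp_to_tips)
for c in('scene','top'):
    im=arm.grab_frame(c);cv2.imwrite(f'pics/{c}0.png',im[:,:,::-1])
    p=arm.camera_params(c);print(c,p['mtx'],p['D'],'C',-np.array(p['R']).T@p['t'],p['R'])
E
```

```text
pics
0.0 [0.15015524 0.60621179 0.24153655] [ 1.21118243e-01  9.92637834e-01 -7.01702802e-04 -9.39939986e-05] 0.08551279483263767 0.011
scene [[434.43485634   0.         322.38106482]
 [  0.         434.43485634 236.02592403]
 [  0.           0.           1.        ]] [-0.03809114  0.          0.          0.          0.        ] C [ 1.2200514  -0.29352773  0.64678354] [[ 0.41992751  0.90723587  0.02416525]
 [ 0.51805485 -0.21775687 -0.82716451]
 [-0.74517116  0.35986805 -0.56144004]]
top [[466.40692873   0.         310.85646055]
 [  0.         466.40692873 236.12165489]
 [  0.           0.           1.        ]] [-0.12116627  0.          0.          0.          0.        ] C [0.28987869 0.0680948  1.46495423] [[ 0.00602542 -0.99997651  0.00326621]
 [-0.98883664 -0.00644453 -0.14886427]
 [ 0.14888182 -0.00233278 -0.98885224]]
```

View pics/scene0.png

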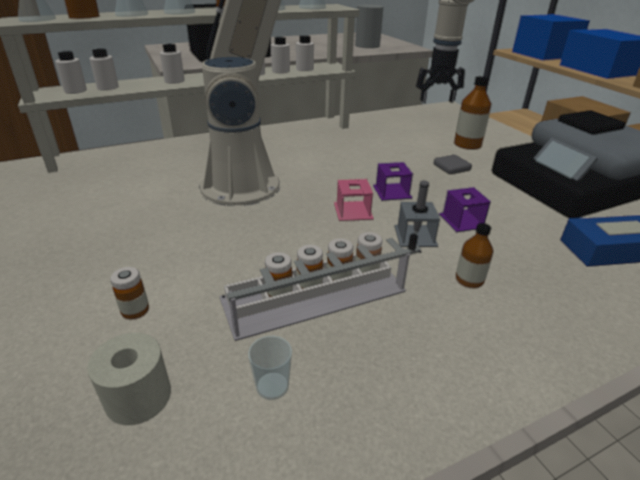

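View pics/top0.png

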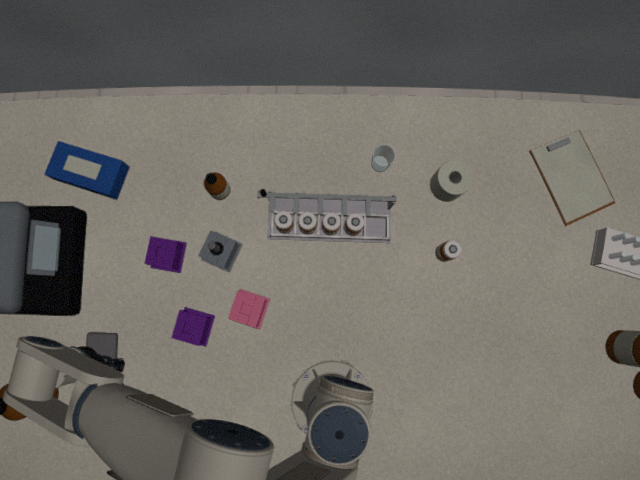

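The scene and top views agree. Four jars (top ~(283–355, 222)) sit in the carrier, with the black grip at top (263,193) and pocket 5 at (376,226). The blank is at (450,249) and the grey stand with the wand at (218,247). The purple and pink stands are look-alikes.

```bash
cat > h.py <<'E'
from plant import arm
import cv2,numpy as np
def ray(c,px):
    p=arm.camera_params(c);R=np.array(p['R']);t=np.array(p['t'])
    u=cv2.undistortPoints(np.array([[px]],float),np.array(p['mtx']),np.array(p['D']))[0,0]
    return -R.T@t,R.T@np.array([u[0],u[1],1])
def at(c,px,z):
    C,d=ray(c,px);return C+d*(z-C[2])/d[2]
def tri(pa,pb):
    (A,a),(B,b)=ray('top',pa),ray('scene',pb)
    s=np.linalg.lstsq(np.c_[a,-b],B-A,rcond=None)[0];P=A+s[0]*a;Q=B+s[1]*b
    return (P+Q)/2,np.linalg.norm(P-Q)
def proj(c,X):
    p=arm.camera_params(c);R=np.array(p['R'])
    return cv2.projectPoints(np.array([X],float),cv2.Rodrigues(R)[0],np.array(p['t']),np.array(p['mtx']),np.array(p['D']))[0][0,0]
E
python3 - <<'E'
from h import *
np.set_printoptions(precision=4,suppress=True)
for c in('top','scene'):
    arm.grab_frame(c)
    for n in('carrier','lock_grip','lid_jar1','button_jar1','blank_mid','wand_mid','wand_tip','reagent','tissue','beaker'):
        for d in arm.masks_of(n,c)[:6]:
            m=d['mask'];ys,xs=np.where(m)
            if len(xs):print(c,n,round(d['confidence'],2),np.round(d['location'],1),m.sum(),'bb',xs.min(),xs.max(),ys.min(),ys.max())
for z in(.1,):
  im=cv2.imread('pics/top0.png');cv2.imwrite('pics/topc.png',cv2.resize(im[170:280,190:470],None,fx=2.85,fy=2.85,interpolation=cv2.INTER_CUBIC))
  im=cv2.imread('pics/scene0.png');cv2.imwrite('pics/scenec.png',cv2.resize(im[170:350,100:500],None,fx=2,fy=2,interpolation=cv2.INTER_CUBIC))
E
```

```text
top carrier 0.98 [335.6 210.8] 4295 bb 258 395 190 242
top lock_grip 0.7 [320.4 195.6] 1137 bb 257 395 190 215
top lid_jar1 0.81 [328.4 219.9] 227 bb 323 339 214 229
top lid_jar1 0.79 [355.1 219.3] 269 bb 346 363 213 231
top lid_jar1 0.76 [307.6 221. ] 267 bb 298 315 212 229
top lid_jar1 0.56 [281.1 221. ] 251 bb 274 291 212 228
top button_jar1 0.68 [284.8 222.4] 275 bb 274 291 211 229
top button_jar1 0.61 [352.3 225.1] 250 bb 346 363 214 230
top button_jar1 0.53 [307.4 223.7] 265 bb 298 316 212 229
top button_jar1 0.49 [333.4 222. ] 257 bb 322 339 213 230
top blank_mid 0.89 [449.5 250.8] 420 bb 435 460 240 260
top wand_mid 0.61 [217.6 246.1] 187 bb 208 223 242 256
top wand_tip 0.53 [331.1 219.4] 262 bb 322 339 213 230
top reagent 0.78 [218.3 184.3] 495 bb 204 228 173 199
top tissue 0.66 [452.  182.4] 1324 bb 430 472 160 202
top beaker 0.83 [382.3 160.4] 551 bb 371 395 143 171
scene carrier 0.58 [309.3 291.5] 9199 bb 219 421 233 340
scene carrier 0.49 [274.8 364.4] 2332 bb 248 291 335 400
scene lock_grip 0.73 [326.8 267.9] 2019 bb 227 420 234 299
scene lock_grip 0.41 [310.8 250.9] 437 bb 297 322 244 264
scene lid_jar1 0.91 [342.6 246.8] 371 bb 328 354 240 257
scene lid_jar1 0.87 [310.  253.9] 421 bb 297 322 245 264
scene lid_jar1 0.68 [370.9 242.5] 386 bb 357 382 232 251
scene lid_jar1 0.65 [279.1 262. ] 445 bb 265 291 253 273
scene button_jar1 0.93 [309.8 255.4] 414 bb 297 322 245 264
scene button_jar1 0.79 [339.4 248.3] 358 bb 328 353 239 256
scene button_jar1 0.71 [368.7 241.2] 361 bb 358 382 233 250
scene button_jar1 0.6 [275.6 261. ] 444 bb 265 291 253 273
scene wand_mid 0.66 [419.4 204.8] 440 bb 412 429 181 233
scene wand_tip 0.29 [307.3 291.3] 8751 bb 219 419 234 340
scene reagent 0.78 [475.2 260. ] 1667 bb 455 493 223 287
scene reagent 0.42 [124.6 294.7] 1522 bb 110 148 267 319
scene tissue 0.86 [131.  378.5] 5865 bb 88 171 333 424
scene beaker 0.95 [272.2 363. ] 2296 bb 249 291 335 400
```

View pics/topc.png

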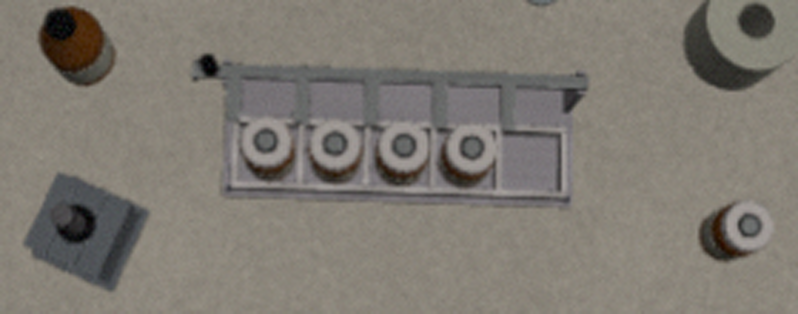

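View pics/scenec.png

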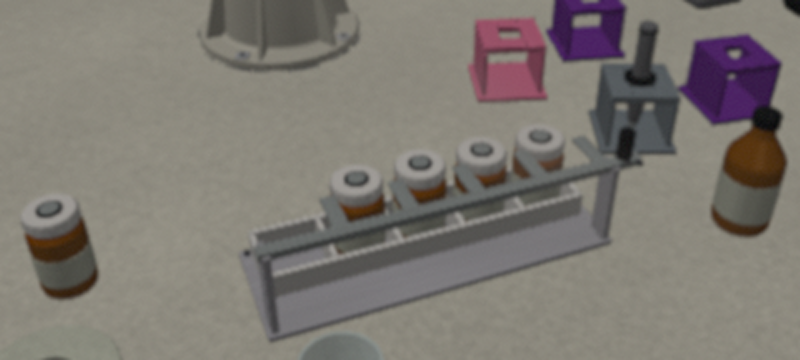

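The crops show the steel buttons, grip, wand and empty pocket 5 clearly. Next I triangulate them.

Run:
```python
from h import *
np.set_printoptions(precision=4,suppress=True)
T=lambda x,y:((x+.5)/2.85+189.5,(y+.5)/2.85+169.5)
S=lambda x,y:((x+.5)/2+99.5,(y+.5)/2+169.5)
pts={'j1':((267,141),(540,136)),'j2':((336,144),(482,149)),'j3':((404,146),(420,162)),'j4':((471,147),(358,178)),'blank':((750,226),(49,208)),'grip':((208,64),(627,130)),'wandtop':((65,213),(648,29)),'collar':((77,222),(640,77))}
def refine(c,px,r=4):
    im=cv2.imread(f'pics/{c}0.png').astype(float).sum(2)
    x0,y0=int(round(px[0])),int(round(px[1]))
    w=im[y0-r:y0+r+1,x0-r:x0+r+1];k=np.clip(np.percentile(w,60)-w,0,None)
    # keep near
    yy,xx=np.mgrid[-r:r+1,-r:r+1];k=k*(xx**2+yy**2<=r*r)
    return (x0+(k*xx).sum()/k.sum(),y0+(k*yy).sum()/k.sum())
for n,(a,b) in pts.items():
    P,e=tri(T(*a),S(*b));l=[n,P,e]
    if n[0] in'jb':
        z=.109 if n[0]=='j' else .101
        for h in(z,z-.006): l+=['top@%.3f'%h,at('top',T(*a),h)[:2],'scene',at('scene',S(*b),h)[:2]]
    print(*l)
print('grip top@.143',at('top',T(208,64),.143)[:2],at('scene',S(627,130),.143)[:2])
print('wand @.164',at('top',T(65,213),.164)[:2],at('scene',S(648,27),.164)[:2])
print('collar @.09',at('top',T(77,222),.091)[:2],at('scene',S(640,77),.091)[:2])
for q in((503,131),(563,133),(560,191),(502,186)):print('p5 top corner',at('top',T(*q),.038)[:2])
```

```text
j1 [0.5459 0.1479 0.1036] 0.0023613451743744376 top@0.109 [0.5443 0.1465] scene [0.5529 0.1446] top@0.103 [0.5454 0.1469] scene [0.5455 0.1495]
j2 [0.5432 0.0764 0.1039] 0.0032111865784213833 top@0.109 [0.5415 0.0749] scene [0.5501 0.0744] top@0.103 [0.5427 0.0749] scene [0.5427 0.0785]
j3 [0.5409 0.0049 0.1053] 0.0016338094419941402 top@0.109 [0.5399 0.0044] scene [0.5459 0.0036] top@0.103 [0.541  0.0041] scene [0.5384 0.0069]
j4 [ 0.5406 -0.0647  0.1045] 0.002158631994443559 top@0.109 [ 0.5394 -0.0653] scene [ 0.5467 -0.0656] top@0.103 [ 0.5405 -0.0659] scene [ 0.5391 -0.0631]
blank [ 0.4597 -0.3592  0.0978] 0.0011994352708915709 top@0.101 [ 0.4592 -0.3588] scene [ 0.4645 -0.3582] top@0.095 [ 0.46   -0.3607] scene [ 0.4561 -0.3589]
grip [0.6187 0.2075 0.1414] 0.002581530493457064
wandtop [0.4616 0.3451 0.158 ] 0.0021015671898624183
collar [0.4611 0.3464 0.0888] 0.00142683482713495
grip top@.143 [0.6176 0.2062] [0.621  0.2072]
wand @.164 [0.4602 0.343 ] [0.4667 0.3416]
collar @.09 [0.4604 0.3454] [0.4642 0.3446]
p5 top corner [ 0.5705 -0.1076]
p5 top corner [ 0.5688 -0.1736]
p5 top corner [ 0.5045 -0.1691]
p5 top corner [ 0.5095 -0.1057]
```

```bash
cat >> h.py <<'E'
from scipy.spatial.transform import Rotation as Ro
YAW=-0.027
def carrier_R(yaw=YAW):
    c,s=np.cos(yaw),np.sin(yaw) # tool x=carrier +y, tool y=carrier +x, z down
    return np.array([[-s,c,0],[c,s,0],[0,0,-1]]).astype(float)
def rel(X,yaw=YAW):
    s=arm.sense();R=Ro.from_quat(s['orientation'])
    print('t %.1f'%s['t'],'pos',np.round(s['ee_pos'],4),'F',np.round(s['wrist_force'],1),'w',round(s['grip_width'],4),'ff',np.round(s['finger_force'],1))
    print('shift',np.round(R.inv().apply(np.array(X)-s['ee_pos']),4),'rot',np.round((R.inv()*Ro.from_matrix(carrier_R(yaw))).as_rotvec(),4))
E
python3 -c "
from h import *
rel([.45,.25,.25]);rel([.46,-.36,.2])"
```

```text
t 1.2 pos [0.1503 0.6067 0.2423] F [ 0.1  0.1 -0.2] w 0.0856 ff 0.0
shift [-0.3767 -0.2741 -0.0077] rot [-0.000e+00  1.000e-04  1.355e+00]
t 1.2 pos [0.1503 0.6067 0.2423] F [ 0.1  0.1 -0.2] w 0.0856 ff 0.0
shift [-0.533  -0.8638  0.0423] rot [-0.000e+00  1.000e-04  1.355e+00]
```

>>> {"name": "send_rows", "arguments": {"commands": [[-0.377,-0.274,-0.008,0,0,1.355,0],[-0.377,-0.274,-0.008,0,0,1.355,0],[-0.377,-0.274,-0.008,0,0,1.355,0],[-0.377,-0.274,-0.008,0,0,1.355,0],[-0.377,-0.274,-0.008,0,0,1.355,0],[-0.377,-0.274,-0.008,0,0,1.355,0],[-0.377,-0.274,-0.008,0,0,1.355,0],[-0.377,-0.274,-0.008,0,0,1.355,0]]}}

```text
t: 2.0
ee_pos: [0.4088, 0.299, 0.2495]
orientation: [0.663, 0.749, 0.0, 0.0]
wrist_force: [0.2, 0.8, 0.2]
grip_width: 0.0852
finger_force: 0.0
```

>>> {"name": "send_rows", "arguments": {"commands": [[0,0,0,0,0,0.2,0],[0,0,0,0,0,0.2,0]]}}

```text
t: 2.2
ee_pos: [0.4089, 0.2991, 0.2493]
orientation: [0.735, 0.678, 0.0, 0.0]
wrist_force: [0.1, -0.6, 1.2]
grip_width: 0.0854
finger_force: 0.0
```

```bash
python3 -c "
from h import *
rel([.46,-.36,.2])"
```

```text
t 2.2 pos [0.4089 0.2991 0.2493] F [ 0.1 -0.6  1.2] w 0.0854 ff 0.0
shift [-0.6528  0.1043  0.0492] rot [ 0.0003 -0.0002 -0.0541]
```

>>> {"name": "send_rows", "arguments": {"commands": [[-0.653,0.104,0.049,0,0,-0.054,0],[-0.653,0.104,0.049,0,0,-0.054,0],[-0.653,0.104,0.049,0,0,-0.054,0],[-0.653,0.104,0.049,0,0,-0.054,0],[-0.653,0.104,0.049,0,0,-0.054,0],[-0.653,0.104,0.049,0,0,-0.054,0],[-0.653,0.104,0.049,0,0,-0.054,0],[-0.653,0.104,0.049,0,0,-0.054,0]]}}

```text
t: 3.0
ee_pos: [0.442, -0.0989, 0.2198]
orientation: [0.713, 0.701, 0.0, 0.0]
wrist_force: [0.5, 1.3, -1.2]
grip_width: 0.0855
finger_force: 0.0
```

Run:
```python
from h import *
im=arm.grab_frame('scene')
for n in('blank_mid','button_jar1','lid_jar1'):
  for d in arm.masks_of(n,'scene'):
    if d['location'][0]<220: print(n,d['confidence'],d['location'])
cv2.imwrite('pics/s1.png',cv2.resize(im[230:340,80:200,::-1],None,fx=4,fy=4,interpolation=cv2.INTER_CUBIC))
rel([.46,-.36,.2])
```

```text
blank_mid 0.57 [127.0, 294.7]
t 3.2 pos [ 0.4418 -0.0978  0.2195] F [ 0.3  0.7 -0.3] w 0.0853 ff 0.0
shift [-0.2618  0.0238  0.0194] rot [-0.0002 -0.0003  0.0056]
```

View pics/s1.png

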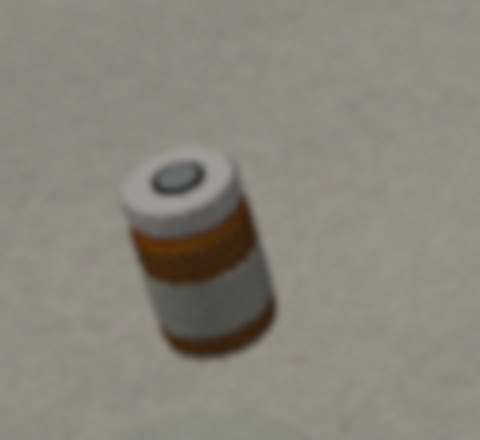

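The blank's button is at scene (124,274), unchanged, so it is still at (0.460, −0.359). I'm going above it, then down and grip.

>>> {"name": "send_rows", "arguments": {"commands": [[-0.261,0.024,0.02,0,0,0.005,0],[-0.261,0.024,0.02,0,0,0.005,0],[-0.261,0.024,0.02,0,0,0.005,0],[-0.261,0.024,0.02,0,0,0.005,0],[-0.261,0.024,0.02,0,0,0.005,0],[-0.261,0.024,0.02,0,0,0.005,0],[-0.261,0.024,0.02,0,0,0.005,0]]}}

```text
t: 3.9
ee_pos: [0.4619, -0.3581, 0.1992]
orientation: [0.715, 0.699, 0.0, -0.0]
wrist_force: [-0.2, 0.5, 0.7]
grip_width: 0.0854
finger_force: 0.0
```

```bash
python3 -c "
from h import *
rel([.46,-.359,.05])"
```

```text
t 3.9 pos [ 0.4619 -0.3581  0.1992] F [-0.2  0.5  0.7] w 0.0854 ff 0.0
shift [-0.001  -0.0018  0.1492] rot [-0.0003 -0.0005  0.0035]
```

>>> {"name": "send_rows", "arguments": {"commands": [[-0.001,-0.001,0.05,0,0,0.003,0],[-0.001,-0.001,0.09,0,0,0.003,0],[-0.001,-0.001,0.13,0,0,0.003,0],[-0.001,-0.001,0.15,0,0,0.003,0],[-0.001,-0.001,0.15,0,0,0.003,0],[-0.001,-0.001,0.15,0,0,0.003,0]]}}

```text
t: 4.5
ee_pos: [0.4609, -0.3575, 0.0503]
orientation: [0.716, 0.699, 0.0, -0.0]
wrist_force: [1.0, -0.8, 0.7]
grip_width: 0.0855
finger_force: 0.0
```

>>> {"name": "send_rows", "arguments": {"commands": [[0,0,0,0,0,0,255],[0,0,0,0,0,0,255],[0,0,0,0,0,0,255],[0,0,0,0,0,0,255],[0,0,0,0,0,0,255],[0,0,0,0,0,0,255]]}}

```text
t: 5.1
ee_pos: [0.4613, -0.3595, 0.0516]
orientation: [0.716, 0.698, 0.0, 0.001]
wrist_force: [0.5, 3.9, 9.0]
grip_width: 0.0568
finger_force: 62.5
```

>>> {"name": "send_rows", "arguments": {"commands": [[0,0,-0.03,0,0,0,255],[0,0,-0.07,0,0,0,255],[0,0,-0.11,0,0,0,255],[0,0,-0.13,0,0,0,255],[0,0,-0.13,0,0,0,255]]}}

```text
t: 5.6
ee_pos: [0.4619, -0.3605, 0.1837]
orientation: [0.716, 0.698, 0.0, 0.003]
wrist_force: [0.1, -0.5, -2.3]
grip_width: 0.0565
finger_force: 65.0
```

```bash
python3 -c "
from h import *
rel([.538,-.139,.18])"
```

```text
t 5.6 pos [ 0.4619 -0.3605  0.1837] F [ 0.1 -0.5 -2.3] w 0.0565 ff 65.0
shift [0.2234 0.0702 0.0031] rot [0.0057 0.0042 0.0007]
```

>>> {"name": "send_rows", "arguments": {"commands": [[0.223,0.07,0.055,0.005,0.004,0,255],[0.223,0.07,0.055,0.005,0.004,0,255],[0.223,0.07,0.055,0.005,0.004,0,255],[0.223,0.07,0.055,0.005,0.004,0,255],[0.223,0.07,0.055,0.005,0.004,0,255],[0.223,0.07,0.055,0.005,0.004,0,255],[0.223,0.07,0.055,0.005,0.004,0,255]]}}

```text
t: 6.3
ee_pos: [0.5353, -0.137, 0.1232]
orientation: [0.715, 0.699, -0.001, -0.004]
wrist_force: [-0.1, -0.9, -1.4]
grip_width: 0.0568
finger_force: 65.0
```

Run:
```python
from h import *
im=arm.grab_frame('scene')
rel([.538,-.139,.06])
cv2.imwrite('pics/s2.png',cv2.resize(im[180:360,180:440,::-1],None,fx=3,fy=3,interpolation=cv2.INTER_CUBIC))
```

```text
t 6.3 pos [ 0.5353 -0.1379  0.1237] F [-0.2 -1.2 -2.3] w 0.0565 ff 65.0
shift [-0.0013  0.0031  0.0637] rot [-0.0065 -0.004   0.0019]
```

View pics/s2.png

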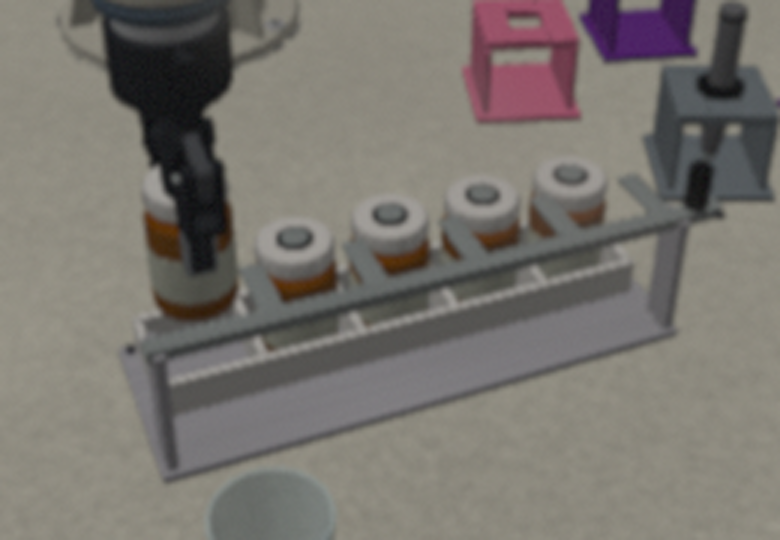

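The blank is held upright above pocket 5 (crop (193,255)) and hasn't dropped. I'll compare its silhouette with the projection at the TCP.

Run:
```python
from h import *
for x,y in((.5353,-.1379),):
  for z in(.072,.09,.11,.146):
    pc=proj('scene',[x,y,z]);
    # silhouette
    P=[proj('scene',[x+.029*np.cos(a),y+.029*np.sin(a),z]) for a in np.linspace(0,6.28,60)]
    P=np.array(P);f=lambda q:np.round((np.array(q)-[180,180])*3+1)
    print(z,f(pc),f(P.min(0)),f(P.max(0)))
```

```text
0.072 [194. 296.] [151. 270.] [236. 324.]
0.09 [192. 276.] [148. 249.] [235. 303.]
0.11 [189. 252.] [145. 226.] [233. 280.]
0.146 [185. 208.] [140. 183.] [230. 235.]
```

>>> {"name": "send_rows", "arguments": {"commands": [[-0.001,0.003,0,-0.006,-0.004,0.002,255],[-0.001,0.003,0.02,-0.006,-0.004,0.002,255],[-0.001,0.003,0.035,-0.006,-0.004,0.002,255],[-0.001,0.003,0.05,-0.006,-0.004,0.002,255],[-0.001,0.003,0.058,-0.006,-0.004,0.002,255],[-0.001,0.003,0.062,-0.006,-0.004,0.002,255],[-0.001,0.003,0.062,-0.006,-0.004,0.002,255]]}}

```text
t: 7.05
ee_pos: [0.5386, -0.1394, 0.0624]
orientation: [0.717, 0.697, 0.0, 0.0]
wrist_force: [0.6, 0.5, -2.3]
grip_width: 0.0565
finger_force: 65.0
```

Released partly (not to full width), then up.

>>> {"name": "send_rows", "arguments": {"commands": [[0,0,0.001,0,0,0,255],[0,0,0.001,0,0,0,30],[0,0,0.001,0,0,0,30],[0,0,0.001,0,0,0,30],[0,0,-0.03,0,0,0,30],[0,0,-0.07,0,0,0,30],[0,0,-0.11,0,0,0,30],[0,0,-0.13,0,0,0,30]]}}

```text
t: 7.85
ee_pos: [0.5405, -0.1392, 0.1965]
orientation: [0.717, 0.697, 0.002, 0.003]
wrist_force: [-0.2, 0.3, -0.6]
grip_width: 0.0753
finger_force: 0.0
```

>>> {"name": "send_rows", "arguments": {"commands": [[0,0,0,0,0,0,255],[0,0,0,0,0,0,255],[0,0,0,0,0,0,255],[0,0,0,0,0,0,255],[0,0,0,0,0,0,255],[0,0,0,0,0,0,255]]}}

```text
t: 8.45
ee_pos: [0.5383, -0.1388, 0.1919]
orientation: [0.717, 0.697, 0.0, -0.0]
wrist_force: [-0.4, 0.5, 0.6]
grip_width: 0.0001
finger_force: 0.0
```

Run:
```python
from h import *
im=arm.grab_frame('scene')
rel([.539,-.139,.14])
cv2.imwrite('pics/s3.png',cv2.resize(im[150:360,180:440,::-1],None,fx=2.8,fy=2.8,interpolation=cv2.INTER_CUBIC))
print(proj('scene',[.5385,-.139,.109]),proj('scene',[.5385,-.139,.103]))
```

```text
t 8.5 pos [ 0.5384 -0.1388  0.1921] F [ 0.5  0.1 -0.2] w 0.0002 ff 0.0
shift [-0.0002  0.0006  0.0521] rot [ 0.0002 -0.0002 -0.0009]
[242.67768597 265.1518663 ] [242.91603498 267.51637933]
```

View pics/s3.png

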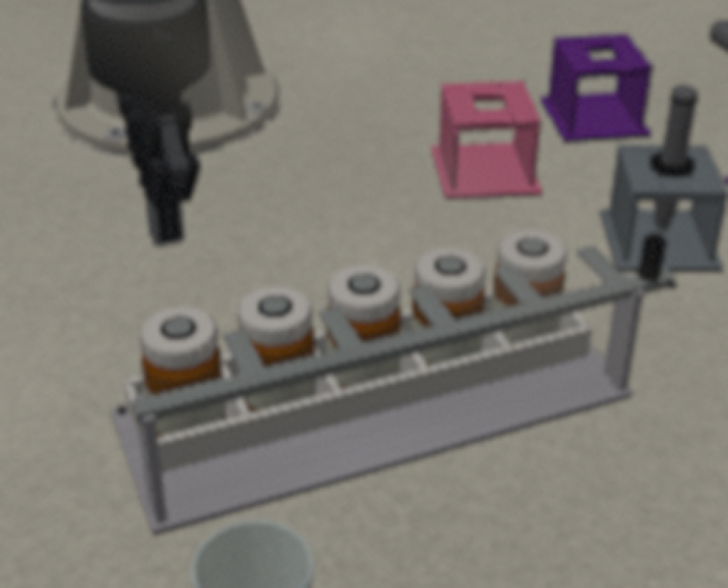

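The blank is in pocket 5 with its button at scene (243,267), matching the expected spot. Now I press its lid with the fingers shut.

>>> {"name": "send_rows", "arguments": {"commands": [[0,0,0.05,0,0,0,255],[0,0,0.07,0,0,0,255],[0,0,0.073,0,0,0,255],[0,0,0.076,0,0,0,255],[0,0,0.079,0,0,0,255],[0,0,0.079,0,0,0,255]]}}

```text
t: 9.1
ee_pos: [0.5393, -0.139, 0.1148]
orientation: [0.717, 0.697, 0.001, 0.001]
wrist_force: [0.3, 0.5, -0.4]
grip_width: -0.0001
finger_force: 0.0
```

>>> {"name": "send_rows", "arguments": {"commands": [[0,0,0.002,0,0,0,255],[0,0,0.004,0,0,0,255],[0,0,0.004,0,0,0,255]]}}

```text
t: 9.4
ee_pos: [0.5407, -0.1394, 0.1139]
orientation: [0.717, 0.697, 0.002, 0.002]
wrist_force: [-9.3, 1.7, 35.1]
grip_width: 0.0001
finger_force: 17.4
```

Home: tip at 0.103 with 35 N. Next is jar 4, pressed a little softer.

>>> {"name": "send_rows", "arguments": {"commands": [[0,0,-0.025,0,0,0,255],[0.04,0,-0.025,0,0,0,255],[0.073,0,-0.025,0,0,0,255],[0.073,0,-0.025,0,0,0,255],[0.073,0,-0.012,0,0,0,255],[0.073,0,-0.005,0,0,0,255],[0.073,0,-0.001,0,0,0,255],[0.073,0,-0.001,0,0,0,255]]}}

```text
t: 10.2
ee_pos: [0.5425, -0.0667, 0.1138]
orientation: [0.717, 0.697, 0.002, 0.001]
wrist_force: [-11.5, 5.2, 43.8]
grip_width: -0.0
finger_force: 21.7
```

>>> {"name": "send_rows", "arguments": {"commands": [[0,0,-0.025,0,0,0,255],[0.04,0,-0.025,0,0,0,255],[0.072,0,-0.025,0,0,0,255],[0.072,0,-0.025,0,0,0,255],[0.072,0,-0.012,0,0,0,255],[0.072,0,-0.005,0,0,0,255],[0.072,0,-0.001,0,0,0,255],[0.072,0,-0.001,0,0,0,255]]}}

```text
t: 11.0
ee_pos: [0.544, 0.005, 0.1138]
orientation: [0.718, 0.697, 0.001, 0.001]
wrist_force: [-9.9, 2.0, 38.7]
grip_width: 0.0001
finger_force: 19.5
```

>>> {"name": "send_rows", "arguments": {"commands": [[0,0,-0.025,0,0,0,255],[0.04,0,-0.025,0,0,0,255],[0.072,0,-0.025,0,0,0,255],[0.072,0,-0.025,0,0,0,255],[0.072,0,-0.012,0,0,0,255],[0.072,0,-0.005,0,0,0,255],[0.072,0,-0.001,0,0,0,255],[0.072,0,-0.001,0,0,0,255]]}}

```text
t: 11.8
ee_pos: [0.5453, 0.0768, 0.1139]
orientation: [0.717, 0.697, 0.0, 0.0]
wrist_force: [-7.4, -0.7, 29.9]
grip_width: -0.0002
finger_force: 14.8
```

>>> {"name": "send_rows", "arguments": {"commands": [[0,0,-0.025,0,0,0,255],[0.04,0,-0.025,0,0,0,255],[0.071,0,-0.025,0,0,0,255],[0.071,0,-0.025,0,0,0,255],[0.071,0,-0.012,0,0,0,255],[0.071,0,-0.005,0,0,0,255],[0.071,0,0,0,0,0,255],[0.071,0,0,0,0,0,255]]}}

```text
t: 12.6
ee_pos: [0.5472, 0.1478, 0.114]
orientation: [0.717, 0.697, 0.0, 0.0]
wrist_force: [-7.4, -2.4, 27.8]
grip_width: -0.0002
finger_force: 13.9
```

>>> {"name": "send_rows", "arguments": {"commands": [[0,0,-0.03,0,0,0,255],[0,0,-0.07,0,0,0,255],[0,0,-0.07,0,0,0,255]]}}

```text
t: 12.9
ee_pos: [0.5493, 0.1484, 0.1863]
orientation: [0.717, 0.697, 0.003, 0.002]
wrist_force: [0.6, -0.1, -0.9]
grip_width: 0.0
finger_force: 0.0
```

Run:
```python
from h import *
im=arm.grab_frame('scene');cv2.imwrite('pics/s4.png',cv2.resize(im[150:360,180:440,::-1],None,fx=2.8,fy=2.8,interpolation=cv2.INTER_CUBIC))
it=arm.grab_frame('top');cv2.imwrite('pics/t4.png',it[:,:,::-1])
rel([.620,.2475,.18]);rel([.620,.2475,.13])
```

```text
t 13.0 pos [0.5469 0.148  0.1825] F [-0.3  0.6 -1.8] w -0.0001 ff 0.0
shift [0.1016 0.0701 0.0026] rot [ 0.0018 -0.0001 -0.0023]
t 13.0 pos [0.5469 0.148  0.1825] F [-0.3  0.6 -1.8] w -0.0001 ff 0.0
shift [0.1016 0.07   0.0526] rot [ 0.0018 -0.0001 -0.0023]
```

View pics/s4.png

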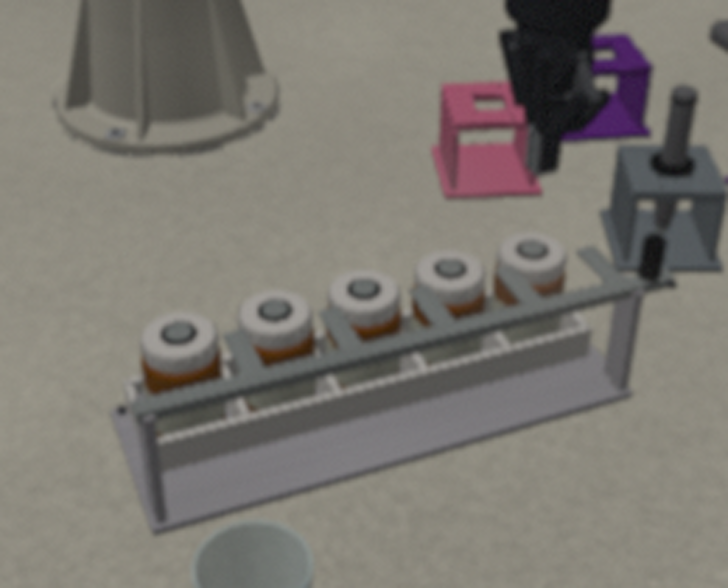

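All lids look flush. Now lock: go beside the grip on its +y side, lower and push along −y.

>>> {"name": "send_rows", "arguments": {"commands": [[0.05,0.035,0,0,0,0,255],[0.1,0.07,0,0,0,0,255],[0.1,0.07,0,0,0,0,255],[0.1,0.07,0.03,0,0,0,255],[0.1,0.07,0.05,0,0,0,255],[0.1,0.07,0.05,0,0,0,255]]}}

```text
t: 13.6
ee_pos: [0.6165, 0.2454, 0.1272]
orientation: [0.717, 0.697, -0.004, -0.001]
wrist_force: [-0.0, -0.8, 0.3]
grip_width: 0.0003
finger_force: 0.0
```

>>> {"name": "send_rows", "arguments": {"commands": [[-0.01,0,0,0,0,0,255],[-0.02,0,0,0,0,0,255],[-0.027,0,0,0,0,0,255],[-0.034,0,0,0,0,0,255],[-0.041,0,0,0,0,0,255],[-0.047,0,0,0,0,0,255],[-0.05,0,0,0,0,0,255]]}}

```text
t: 14.3
ee_pos: [0.6185, 0.1965, 0.1333]
orientation: [0.717, 0.697, 0.001, 0.001]
wrist_force: [-1.1, 3.2, 2.2]
grip_width: 0.0003
finger_force: 1.5
```

Friction ~3 N felt, and the bar is moving. I continue to the stop.

>>> {"name": "send_rows", "arguments": {"commands": [[-0.003,0,0,0,0,0,255],[-0.006,0,0,0,0,0,255],[-0.008,0,0,0,0,0,255],[-0.009,0,0,0,0,0,255],[-0.009,0,0,0,0,0,255]]}}

```text
t: 14.8
ee_pos: [0.6185, 0.1937, 0.1334]
orientation: [0.717, 0.697, 0.004, -0.002]
wrist_force: [-0.6, 28.7, -1.0]
grip_width: -0.0001
finger_force: 14.2
```

>>> {"name": "send_rows", "arguments": {"commands": [[0.02,0,0,0,0,0,255],[0.04,0,0,0,0,0,0],[0.04,0,-0.04,0,0,0,0],[0.04,0,-0.08,0,0,0,0],[0.04,0,-0.12,0,0,0,0],[0.04,0,-0.12,0,0,0,0]]}}

```text
t: 15.4
ee_pos: [0.6217, 0.2294, 0.2589]
orientation: [0.717, 0.697, 0.004, 0.003]
wrist_force: [0.4, -0.3, 0.4]
grip_width: 0.0723
finger_force: 0.0
```

Run:
```python
from h import *
im=arm.grab_frame('scene');cv2.imwrite('pics/s5.png',cv2.resize(im[150:360,180:440,::-1],None,fx=2.8,fy=2.8,interpolation=cv2.INTER_CUBIC))
rel([.461,.345,.245])
```

```text
t 15.4 pos [0.6204 0.2289 0.2558] F [ 1.1 -0.4 -0.4] w 0.0793 ff 0.0
shift [ 0.1116 -0.1626  0.0099] rot [ 0.0062 -0.0012 -0.0006]
```

View pics/s5.png

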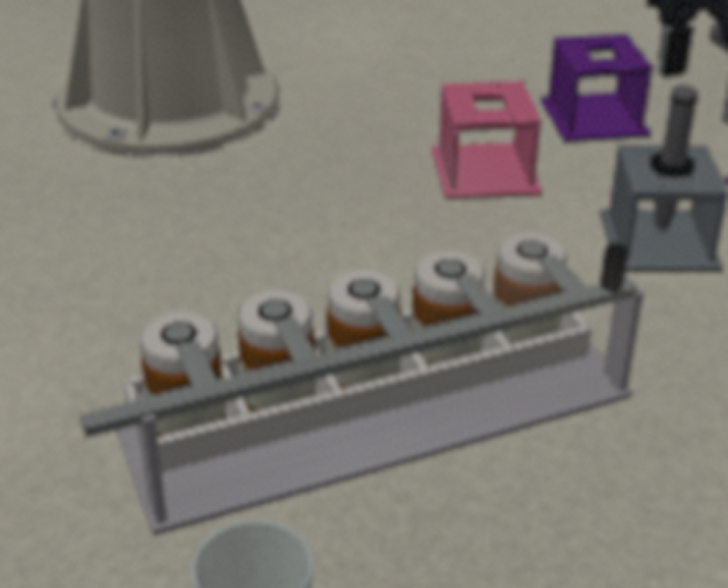

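Run:
```python
from h import *
f=lambda q:np.round((q-[180,150])*2.8+1)
for d in(0,.030,.033,.036):print(d,f(proj('scene',[.6187-d*.027,.2068-d,.143])),f(proj('scene',[.6187-d*.027,.2068-d,.127])))
im=[cv2.imread(f'pics/{n}.png')for n in('s4','s5')]
for i in im:
    m=(i[220:310,590:680].max(2)<55);ys,xs=np.where(m);print(xs.mean()+590,ys.mean()+220,m.sum())
```

```text
0 [652. 237.] [649. 254.]
0.03 [618. 245.] [615. 263.]
0.033 [614. 246.] [612. 264.]
0.036 [611. 247.] [608. 264.]
652.5802469135803 255.37860082304528 972
617.8203723986857 263.16210295728365 913
```

Run:
```python
from h import *
a=cv2.imread('pics/t4.png');it=arm.grab_frame('top')[:,:,::-1];cv2.imwrite('pics/t5.png',it)
g0=cv2.imread('pics/top0.png')
# grip dark blob
for i in(g0,it):
    w=i[180:205,250:292].max(2).astype(float);k=np.clip(50-w,0,None);k[:, :]*=1
    yy,xx=np.mgrid[180:205,250:292];print('grip',(k*xx).sum()/k.sum(),(k*yy).sum()/k.sum(),k.sum())
for d in(0,.03,.033,.036):print(d,proj('top',[.6187-d*.027,.2068-d,.136]))
o=np.hstack([cv2.resize(x[175:245,245:400],None,fx=2.5,fy=2.5,interpolation=cv2.INTER_CUBIC) for x in(g0,it)]);cv2.imwrite('pics/cmp.png',o)
```

```text
grip 262.87538619979404 192.68074150360454 971.0
grip 252.07478632478632 183.80555555555554 468.0
0 [262.6928446  192.34573239]
0.03 [272.91327325 192.66140964]
0.033 [273.93617255 192.6932788 ]
0.036 [274.95921309 192.7252023 ]
```

View pics/cmp.png

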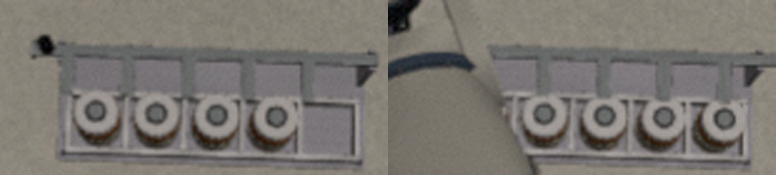

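Run:
```python
from h import *
# bar line in world: x=xb(y), z=.107; sample intensity of scene diff s4/s5 along bar direction at both ends
ims={n:cv2.imread(f'pics/{n}.png').astype(float).mean(2) for n in('s4','s5')}
ys=np.arange(.25,-.30,-.002)
def samp(im,x0,z):
    P=np.array([(proj('scene',[x0+y*.027,y,z])-[180,150])*2.8+.9 for y in ys],np.float32)
    return cv2.remap(im.astype(np.float32),P[:,0].copy().reshape(-1,1),P[:,1].copy().reshape(-1,1),cv2.INTER_LINEAR).ravel()
print('tabs line: minima are edges')
for off in (.538+.040+.005,.538+.045+.005):
  a,b=[samp(ims[n],off,.107) for n in('s4','s5')]
  best=[]
  for L in range(8,24):
    A=a[25:195];B=b[25+L:195+L];best.append((np.corrcoef(A,B)[0,1],L*2))
  print('tab shift mm',sorted(best)[-3:])
off=.541+.074
for n in ims:
  v=samp(ims[n],off,.107);print(n,'end profile',[(round(float(y),3),int(q)) for y,q in zip(ys,v) if -.26<y<-.17][::1])
```

```text
tabs line: minima are edges
tab shift mm [(np.float64(0.17909757216666755), 32), (np.float64(0.183613438169327), 36), (np.float64(0.18860961391812647), 34)]
tab shift mm [(np.float64(0.2586799019239966), 32), (np.float64(0.2602301243537441), 36), (np.float64(0.27189513986067265), 34)]
s4 end profile [(-0.17, 107), (-0.172, 106), (-0.174, 106), (-0.176, 107), (-0.178, 106), (-0.18, 105), (-0.182, 107), (-0.184, 107), (-0.186, 104), (-0.188, 103), (-0.19, 103), (-0.192, 106), (-0.194, 91), (-0.196, 67), (-0.198, 67), (-0.2, 96), (-0.202, 119), (-0.204, 126), (-0.206, 130), (-0.208, 136), (-0.21, 135), (-0.212, 137), (-0.214, 138), (-0.216, 139), (-0.218, 139), (-0.22, 136), (-0.222, 133), (-0.224, 133), (-0.226, 136), (-0.228, 137), (-0.23, 136), (-0.232, 137), (-0.234, 136), (-0.236, 137), (-0.238, 139), (-0.24, 140), (-0.242, 140), (-0.244, 139), (-0.246, 139), (-0.248, 138), (-0.25, 138), (-0.252, 140), (-0.254, 140), (-0.256, 140), (-0.258, 140)]
s5 end profile [(-0.17, 108), (-0.172, 108), (-0.174, 108), (-0.176, 109), (-0.178, 108), (-0.18, 107), (-0.182, 109), (-0.184, 109), (-0.186, 107), (-0.188, 108), (-0.19, 108), (-0.192, 108), (-0.194, 106), (-0.196, 108), (-0.198, 108), (-0.2, 108), (-0.202, 107), (-0.204, 108), (-0.206, 107), (-0.208, 108), (-0.21, 107), (-0.212, 109), (-0.214, 108), (-0.216, 106), (-0.218, 108), (-0.22, 108), (-0.222, 108), (-0.224, 118), (-0.226, 133), (-0.228, 139), (-0.23, 139), (-0.232, 138), (-0.234, 138), (-0.236, 139), (-0.238, 140), (-0.24, 142), (-0.242, 142), (-0.244, 141), (-0.246, 141), (-0.248, 141), (-0.25, 141), (-0.252, 141), (-0.254, 142), (-0.256, 141), (-0.258, 142)]
```

Measured travel is 31–35 mm, which is too uncertain to rely on. I'll push once more to be sure.

>>> {"name": "send_rows", "arguments": {"commands": [[0,0,0,0,0,0,255],[0,0,0.04,0,0,0,255],[0,0,0.08,0,0,0,255],[0,0,0.122,0,0,0,255],[0,0,0.128,0,0,0,255],[0,0,0.128,0,0,0,255]]}}

```text
t: 16.1
ee_pos: [0.6176, 0.2276, 0.1227]
orientation: [0.717, 0.697, -0.002, -0.001]
wrist_force: [-0.6, -0.4, -0.4]
grip_width: 0.0004
finger_force: 0.0
```

>>> {"name": "send_rows", "arguments": {"commands": [[-0.015,0,0,0,0,0,255],[-0.027,0,0,0,0,0,255],[-0.034,0,0,0,0,0,255],[-0.038,0,0,0,0,0,255],[-0.042,0,0,0,0,0,255],[-0.042,0,0,0,0,0,255]]}}

```text
t: 16.7
ee_pos: [0.6191, 0.1936, 0.1269]
orientation: [0.718, 0.696, 0.007, -0.003]
wrist_force: [-1.3, 40.5, -4.8]
grip_width: -0.0001
finger_force: 20.0
```

It stopped at the same place (y 0.1936) under 40 N, so this is the hard stop. Now for the wand.

>>> {"name": "send_rows", "arguments": {"commands": [[0.02,0,0,0,0,0,255],[0.04,0,0,0,0,0,0],[0.04,0,-0.05,0,0,0,0],[0.04,0,-0.1,0,0,0,0],[0.04,0,-0.13,0,0,0,0],[0.04,0,-0.13,0,0,0,0]]}}

```text
t: 17.3
ee_pos: [0.6215, 0.2268, 0.2611]
orientation: [0.717, 0.697, 0.005, 0.003]
wrist_force: [0.8, 0.4, -0.2]
grip_width: 0.0723
finger_force: 0.0
```

Run:
```python
from h import *
rel([.461,.345,.245])
```

```text
t 17.3 pos [0.6215 0.2268 0.2611] F [ 0.8  0.4 -0.2] w 0.0723 ff 0.0
shift [ 0.1135 -0.1639  0.0148] rot [ 0.01   -0.003  -0.0012]
```

>>> {"name": "send_rows", "arguments": {"commands": [[0.114,-0.163,0.01,0,0,0,0],[0.114,-0.163,0.01,0,0,0,0],[0.114,-0.163,0.01,0,0,0,0],[0.114,-0.163,0.01,0,0,0,0],[0.114,-0.163,0.01,0,0,0,0],[0.114,-0.163,0.01,0,0,0,0],[0.114,-0.163,0.01,0,0,0,0]]}}

```text
t: 18.0
ee_pos: [0.4598, 0.3441, 0.2445]
orientation: [0.717, 0.697, 0.0, 0.001]
wrist_force: [0.3, -0.1, 0.5]
grip_width: 0.0857
finger_force: 0.0
```

Run:
```python
from h import *
rel([.461,.3455,.126])
it=arm.grab_frame('scene')
cv2.imwrite('pics/s6.png',cv2.resize(it[140:250,370:470,::-1],None,fx=5,fy=5,interpolation=cv2.INTER_CUBIC))
f=lambda q:np.round((q-[370,140])*5+2)
for z in(.164,.13,.092):print(z,f(proj('scene',[.461,.3455,z])))
print('TCP',f(proj('scene',arm.sense()['ee_pos'])))
```

```text
t 18.0 pos [0.4598 0.3441 0.2445] F [ 0.3 -0.1  0.5] w 0.0857 ff 0.0
shift [0.0014 0.001  0.1185] rot [ 0.0016  0.0003 -0.0013]
0.164 [270. 212.]
0.13 [260. 273.]
0.092 [249. 338.]
TCP [292.  59.]
```

View pics/s6.png

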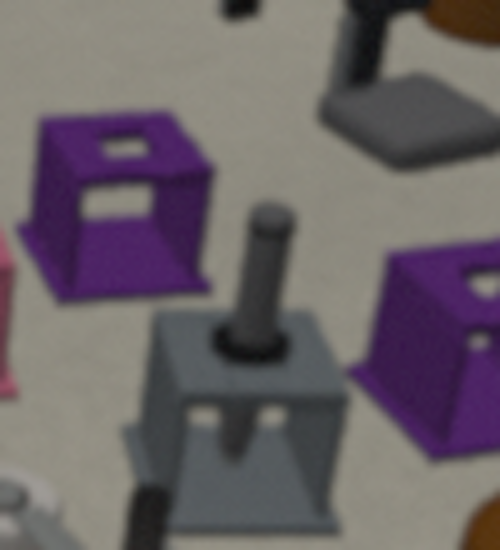

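The wand top is at crop (272,214) and the collar at (250,341), within 2 mm of the predictions. I descend and grip.

>>> {"name": "send_rows", "arguments": {"commands": [[0.001,0.002,0.05,0,0,0,0],[0.001,0.002,0.09,0,0,0,0],[0.001,0.002,0.117,0,0,0,0],[0.001,0.002,0.117,0,0,0,0],[0.001,0.002,0.117,0,0,0,0],[0.001,0.002,0.117,0,0,0,255],[0.001,0.002,0.117,0,0,0,255],[0.001,0.002,0.117,0,0,0,255]]}}

```text
t: 18.85
ee_pos: [0.4619, 0.3459, 0.1289]
orientation: [0.717, 0.697, 0.002, 0.001]
wrist_force: [0.1, -1.0, -0.4]
grip_width: 0.0441
finger_force: 0.0
```

>>> {"name": "send_rows", "arguments": {"commands": [[0,0,0,0,0,0,255],[0,0,0,0,0,0,255],[0,0,0,0,0,0,255],[0,0,0,0,0,0,255]]}}

```text
t: 19.25
ee_pos: [0.4614, 0.3458, 0.1282]
orientation: [0.717, 0.697, 0.001, 0.0]
wrist_force: [-1.1, -0.6, 6.5]
grip_width: 0.0231
finger_force: 58.4
```

>>> {"name": "send_rows", "arguments": {"commands": [[0,0,-0.03,0,0,0,255],[0,0,-0.07,0,0,0,255],[0,0,-0.11,0,0,0,255],[0,0,-0.13,0,0,0,255],[0,0,-0.13,0,0,0,255],[0,0,-0.13,0,0,0,255]]}}

```text
t: 19.85
ee_pos: [0.4608, 0.3453, 0.257]
orientation: [0.717, 0.697, 0.0, 0.0]
wrist_force: [-0.1, -0.9, -1.5]
grip_width: 0.0224
finger_force: 58.9
```

Run:
```python
from h import *
rel([.546,.1478,.235])
it=arm.grab_frame('scene')
cv2.imwrite('pics/s7.png',cv2.resize(it[120:290,360:470,::-1],None,fx=3.5,fy=3.5,interpolation=cv2.INTER_CUBIC))
f=lambda q:np.round((q-[360,120])*3.5+1)
p=arm.sense()['ee_pos']
print('tip',f(proj('scene',p-[0,0,.114])),'collar',f(proj('scene',p-[0,0,.037])))
```

```text
t 19.9 pos [0.4608 0.3453 0.257 ] F [-0.1 -0.9 -1.5] w 0.0224 ff 58.9
shift [-0.1951  0.0907  0.0221] rot [ 0.0009  0.0001 -0.0009]
tip [218. 245.] collar [235. 145.]
```

View pics/s7.png

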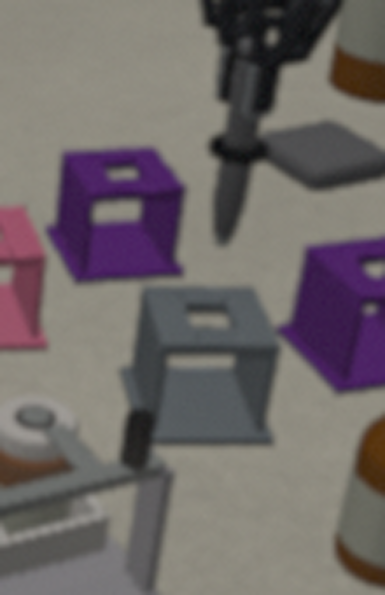

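The wand hangs straight in the grip, with the tip at crop (223,243), about 2 mm from where the TCP predicts. Next: over to jar 1.

>>> {"name": "send_rows", "arguments": {"commands": [[-0.196,0.091,0.022,0,0,0,255],[-0.196,0.091,0.022,0,0,0,255],[-0.196,0.091,0.022,0,0,0,255],[-0.196,0.091,0.022,0,0,0,255],[-0.196,0.091,0.022,0,0,0,255],[-0.196,0.091,0.022,0,0,0,255],[-0.196,0.091,0.022,0,0,0,255]]}}

```text
t: 20.6
ee_pos: [0.5457, 0.1468, 0.234]
orientation: [0.717, 0.697, -0.001, -0.0]
wrist_force: [0.0, 0.3, -0.6]
grip_width: 0.023
finger_force: 58.9
```

Run:
```python
from h import *
rel([.546,.1465,.214])
it=arm.grab_frame('scene')
cv2.imwrite('pics/s8.png',cv2.resize(it[150:290,310:420,::-1],None,fx=4,fy=4,interpolation=cv2.INTER_CUBIC))
f=lambda q:np.round((q-[310,150])*4+1.5)
p=arm.sense()['ee_pos']
print('tip',f(proj('scene',p-[0,0,.114])),'button',f(proj('scene',[.546,.1478,.103])), 'mm per',f(proj('scene',[.556,.1478,.103])),f(proj('scene',[.546,.1578,.103])),f(proj('scene',[.546,.1478,.113])))
```

```text
t 20.6 pos [0.5457 0.1468 0.234 ] F [ 0.   0.3 -0.6] w 0.023 ff 58.9
shift [-0.0003  0.0003  0.02  ] rot [-0.0017  0.0004 -0.0022]
tip [240. 328.] button [238. 354.] mm per [247. 363.] [254. 350.] [240. 339.]
```

View pics/s8.png

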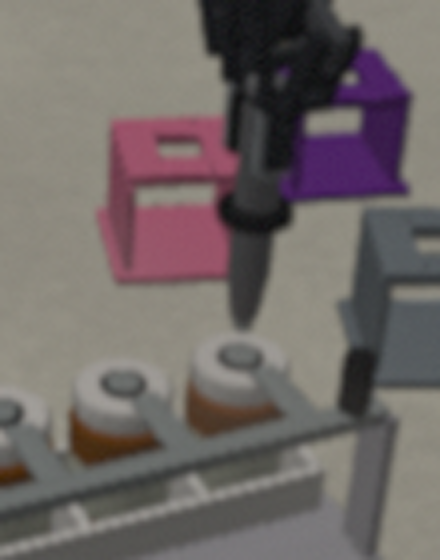

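Tip at crop (241,327) sits directly above button 1 at (240,356). Press and hold.

>>> {"name": "send_rows", "arguments": {"commands": [[0,0.001,0.012,0,0,0,255],[0,0.001,0.018,0,0,0,255],[0,0.001,0.02,0,0,0,255],[0,0.001,0.021,0,0,0,255],[0,0.001,0.021,0,0,0,255],[0,0.001,0.021,0,0,0,255],[0,0.001,0.021,0,0,0,255],[0,0.001,0.021,0,0,0,255]]}}

```text
t: 21.45
ee_pos: [0.5477, 0.147, 0.2148]
orientation: [0.717, 0.697, 0.001, 0.0]
wrist_force: [-0.7, 0.3, 2.1]
grip_width: 0.0226
finger_force: 59.3
```

>>> {"name": "send_rows", "arguments": {"commands": [[0,0,0,0,0,0,255],[0,0,0,0,0,0,255],[0,0,0,0,0,0,255],[0,0,0,0,0,0,255],[0,0,0,0,0,0,255]]}}

```text
t: 21.95
ee_pos: [0.5476, 0.147, 0.2146]
orientation: [0.717, 0.697, 0.0, 0.0]
wrist_force: [-0.7, 0.9, 0.7]
grip_width: 0.023
finger_force: 59.3
```

>>> {"name": "send_rows", "arguments": {"commands": [[0,0,0.0015,0,0,0,255],[0,0,0.0015,0,0,0,255],[0,0,0.0015,0,0,0,255],[0,0,0.0015,0,0,0,255],[0,0,0.0015,0,0,0,255],[0,0,0.0015,0,0,0,255],[0,0,0.0015,0,0,0,255],[0,0,0.0015,0,0,0,255]]}}

```text
t: 22.75
ee_pos: [0.5475, 0.147, 0.2131]
orientation: [0.717, 0.697, 0.0, 0.0]
wrist_force: [-1.3, 1.6, 2.8]
grip_width: 0.0226
finger_force: 59.3
```

>>> {"name": "send_rows", "arguments": {"commands": [[0,0,0.0015,0,0,0,255],[0,0,0.0015,0,0,0,255]]}}

```text
t: 22.95
ee_pos: [0.5476, 0.147, 0.2114]
orientation: [0.717, 0.697, 0.0, 0.0]
wrist_force: [-1.1, 1.2, 2.4]
grip_width: 0.0227
finger_force: 59.3
```

>>> {"name": "send_rows", "arguments": {"commands": [[0,0,-0.025,0,0,0,255],[-0.035,0,-0.025,0,0,0,255],[-0.071,0,-0.025,0,0,0,255],[-0.071,0,-0.025,0,0,0,255],[-0.071,0,-0.012,0,0,0,255],[-0.071,0,-0.005,0,0,0,255],[-0.071,0,-0.0015,0,0,0,255],[-0.071,0,-0.0015,0,0,0,255]]}}

```text
t: 23.75
ee_pos: [0.5454, 0.0766, 0.2123]
orientation: [0.717, 0.697, -0.0, 0.0]
wrist_force: [-0.9, -1.0, 2.3]
grip_width: 0.0226
finger_force: 59.3
```

>>> {"name": "send_rows", "arguments": {"commands": [[0,0,0,0,0,0,255],[0,0,0,0,0,0,255],[0,0,0,0,0,0,255],[0,0,0,0,0,0,255],[0,0,0,0,0,0,255],[0,0,0,0,0,0,255],[0,0,0,0,0,0,255],[0,0,0,0,0,0,255]]}}

```text
t: 24.55
ee_pos: [0.5456, 0.0761, 0.2131]
orientation: [0.717, 0.697, 0.0, 0.0]
wrist_force: [-0.9, 0.1, 2.2]
grip_width: 0.0227
finger_force: 59.4
```

>>> {"name": "send_rows", "arguments": {"commands": [[0,0,0,0,0,0,255],[0,0,0,0,0,0,255],[0,0,0,0,0,0,255],[0,0,0,0,0,0,255]]}}

```text
t: 24.95
ee_pos: [0.5456, 0.076, 0.2131]
orientation: [0.717, 0.697, 0.0, 0.0]
wrist_force: [-1.0, 0.7, 2.3]
grip_width: 0.0228
finger_force: 59.4
```

Run:
```python
from h import *
rel([.544,.0758,.213])
it=arm.grab_frame('scene')
cv2.imwrite('pics/s9.png',cv2.resize(it[150:290,260:400,::-1],None,fx=4,fy=4,interpolation=cv2.INTER_CUBIC))
```

```text
t 24.9 pos [0.5456 0.076  0.2131] F [-1.   0.7  2.3] w 0.0228 ff 59.4
shift [-0.0003 -0.0016  0.0001] rot [ 0.001 -0.    -0.001]
```

View pics/s9.png

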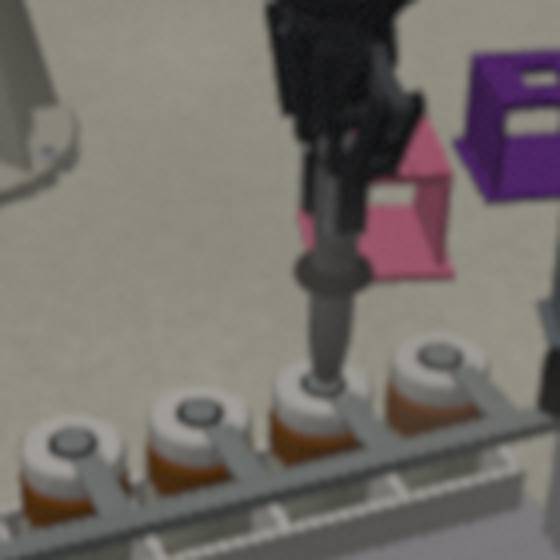

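The tip is square on button 2 (crop (325,385)), reading 2.3 N. On to jars 3, 4 and the blank.

>>> {"name": "send_rows", "arguments": {"commands": [[0,0,-0.025,0,0,0,255],[-0.035,-0.001,-0.025,0,0,0,255],[-0.0715,-0.001,-0.025,0,0,0,255],[-0.0715,-0.001,-0.025,0,0,0,255],[-0.0715,-0.001,-0.012,0,0,0,255],[-0.0715,-0.001,-0.005,0,0,0,255],[-0.0715,-0.001,0,0,0,0,255],[-0.0715,-0.001,0,0,0,0,255]]}}

```text
t: 25.8
ee_pos: [0.5423, 0.0052, 0.2121]
orientation: [0.717, 0.698, -0.0, -0.0]
wrist_force: [-1.4, -1.1, 3.0]
grip_width: 0.0226
finger_force: 59.4
```

>>> {"name": "send_rows", "arguments": {"commands": [[0,0,0,0,0,0,255],[0,0,0,0,0,0,255],[0,0,0,0,0,0,255],[0,0,0,0,0,0,255],[0,0,0,0,0,0,255],[0,0,0,0,0,0,255],[0,0,0,0,0,0,255],[0,0,0,0,0,0,255]]}}

```text
t: 26.6
ee_pos: [0.5426, 0.0046, 0.2131]
orientation: [0.717, 0.697, 0.0, 0.0]
wrist_force: [-1.9, 0.9, 2.1]
grip_width: 0.0225
finger_force: 59.4
```

>>> {"name": "send_rows", "arguments": {"commands": [[0,0,0,0,0,0,255],[0,0,0,0,0,0,255],[0,0,0,0,0,0,255],[0,0,0,0,0,0,255]]}}

```text
t: 27.0
ee_pos: [0.5426, 0.0046, 0.2131]
orientation: [0.717, 0.697, 0.0, 0.0]
wrist_force: [-1.6, 0.8, 1.8]
grip_width: 0.0227
finger_force: 59.4
```

>>> {"name": "send_rows", "arguments": {"commands": [[0,0,-0.025,0,0,0,255],[-0.035,0,-0.025,0,0,0,255],[-0.0705,0,-0.025,0,0,0,255],[-0.0705,0,-0.025,0,0,0,255],[-0.0705,0,-0.012,0,0,0,255],[-0.0705,0,-0.005,0,0,0,255],[-0.0705,0,0,0,0,0,255],[-0.0705,0,0,0,0,0,255]]}}

```text
t: 27.8
ee_pos: [0.5403, -0.0652, 0.2121]
orientation: [0.717, 0.698, -0.0, -0.0]
wrist_force: [-1.2, -0.6, 2.4]
grip_width: 0.0226
finger_force: 59.4
```

>>> {"name": "send_rows", "arguments": {"commands": [[0,0,0,0,0,0,255],[0,0,0,0,0,0,255],[0,0,0,0,0,0,255],[0,0,0,0,0,0,255],[0,0,0,0,0,0,255],[0,0,0,0,0,0,255],[0,0,0,0,0,0,255],[0,0,0,0,0,0,255]]}}

```text
t: 28.6
ee_pos: [0.5406, -0.0659, 0.2131]
orientation: [0.717, 0.697, 0.0, 0.0]
wrist_force: [-1.6, 1.4, 3.0]
grip_width: 0.0231
finger_force: 59.4
```

>>> {"name": "send_rows", "arguments": {"commands": [[0,0,0,0,0,0,255],[0,0,0,0,0,0,255],[0,0,0,0,0,0,255],[0,0,0,0,0,0,255]]}}

```text
t: 29.0
ee_pos: [0.5406, -0.0659, 0.2131]
orientation: [0.717, 0.697, 0.0, 0.0]
wrist_force: [-1.6, 0.9, 2.2]
grip_width: 0.023
finger_force: 59.4
```

Run:
```python
from h import *
it=arm.grab_frame('scene');cv2.imwrite('pics/s10.png',it[:,:,::-1])
for n in('wand_mid','lid_jar1','blank_mid'):
  for d in arm.masks_of(n,'scene'):
    ys,xs=np.where(d['mask'])
    if len(xs):print(n,round(d['confidence'],2),d['location'],xs.min(),xs.max(),ys.min(),ys.max(), xs[ys>=ys.max()-1].mean())
print(proj('scene',[.5405,-.0655,.103]),proj('scene',[.5385,-.139,.103]))
rel([.5395,-.139,.213])
```

```text
lid_jar1 0.67 [275.4, 262.7] 265 291 256 273 275.45
lid_jar1 0.57 [366.6, 242.6] 357 382 233 251 369.6666666666667
lid_jar1 0.57 [339.6, 247.8] 328 352 240 258 339.4642857142857
lid_jar1 0.54 [310.2, 250.8] 297 322 246 266 308.0
blank_mid 0.9 [239.6, 278.1] 230 259 261 305 239.53846153846155
blank_mid 0.63 [237.2, 271.8] 230 256 261 283 241.33333333333334
[277.86485438 259.39412646] [242.91603498 267.51637933]
t 29.2 pos [ 0.5406 -0.0659  0.2131] F [-0.8  0.5  1.5] w 0.0225 ff 59.4
shift [-0.0731  0.0009  0.0001] rot [ 0.001  0.    -0.001]
```

>>> {"name": "send_rows", "arguments": {"commands": [[0,0,-0.025,0,0,0,255],[-0.035,0,-0.025,0,0,0,255],[-0.073,0.001,-0.025,0,0,0,255],[-0.073,0.001,-0.025,0,0,0,255],[-0.073,0.001,-0.012,0,0,0,255],[-0.073,0.001,-0.005,0,0,0,255],[-0.073,0.001,0,0,0,0,255],[-0.073,0.001,0,0,0,0,255]]}}

```text
t: 30.0
ee_pos: [0.5392, -0.1381, 0.2121]
orientation: [0.717, 0.698, -0.0, -0.0]
wrist_force: [-0.8, 0.2, 2.3]
grip_width: 0.0227
finger_force: 59.4
```

>>> {"name": "send_rows", "arguments": {"commands": [[0,0,0,0,0,0,255],[0,0,0,0,0,0,255],[0,0,0,0,0,0,255],[0,0,0,0,0,0,255],[0,0,0,0,0,0,255],[0,0,0,0,0,0,255],[0,0,0,0,0,0,255],[0,0,0,0,0,0,255]]}}

```text
t: 30.8
ee_pos: [0.5396, -0.1389, 0.2131]
orientation: [0.717, 0.697, 0.0, 0.0]
wrist_force: [-1.6, 1.0, 1.9]
grip_width: 0.0224
finger_force: 59.4
```

>>> {"name": "send_rows", "arguments": {"commands": [[0,0,0,0,0,0,255],[0,0,0,0,0,0,255],[0,0,0,0,0,0,255],[0,0,0,0,0,0,255]]}}

```text
t: 31.2
ee_pos: [0.5396, -0.1389, 0.2131]
orientation: [0.717, 0.697, 0.0, 0.0]
wrist_force: [-1.9, 0.3, 2.4]
grip_width: 0.0228
finger_force: 59.4
```

Run:
```python
from h import *
it=arm.grab_frame('scene');cv2.imwrite('pics/s11.png',it[:,:,::-1])
im=it.astype(float)
# white/grey contrast rows around blank button: print small luminance map
print(im[258:276,230:258].mean(2).astype(int)[::2,::2])
rel([.461,.3455,.265])
```

```text
[[139 140 138 135  86  50  47  45  43  71 129 137 139 138]
 [138 137 136 138 110  51  45  43  43  82 136 137 138 138]
 [134 136 136 140 133  65  45  41  42  95 148 141 138 139]
 [137 138 143 152 151  87  45  43  42 105 156 154 142 136]
 [136 144 154 155 132  89  46  40  46  91 149 156 151 132]
 [138 152 155 145  78  99  80  65  79  65 119 155 156 130]
 [137 154 155 145  68  93 100  96  83  62 128 157 154 120]
 [132 153 155 154 125  85  76  82  87  94 123 151 141 103]
 [122 143 154 155 154 151 135 106 109 107 107 121 109  88]]
t 31.2 pos [ 0.5396 -0.1389  0.2131] F [-0.8  1.   2.3] w 0.0227 ff 59.4
shift [ 0.482  -0.0921 -0.052 ] rot [ 0.001  0.    -0.001]
```

All five logged. Returning the wand: up, then across to the stand.

>>> {"name": "send_rows", "arguments": {"commands": [[0,0,-0.04,0,0,0,255],[0.04,-0.01,-0.055,0,0,0,255],[0.09,-0.02,-0.055,0,0,0,255],[0.14,-0.03,-0.055,0,0,0,255],[0.19,-0.04,-0.055,0,0,0,255],[0.24,-0.05,-0.055,0,0,0,255],[0.29,-0.06,-0.055,0,0,0,255],[0.34,-0.07,-0.055,0,0,0,255]]}}

```text
t: 32.05
ee_pos: [0.4797, 0.199, 0.2681]
orientation: [0.717, 0.697, 0.001, 0.001]
wrist_force: [0.5, 0.8, -0.7]
grip_width: 0.0231
finger_force: 59.0
```

Run:
```python
from h import *
rel([.4612,.3456,.257])
```

```text
t 32.0 pos [0.4797 0.199  0.2681] F [ 0.5  0.8 -0.7] w 0.0231 ff 59.0
shift [ 0.146  -0.0226  0.011 ] rot [ 0.0021 -0.0002 -0.0011]
```

>>> {"name": "send_rows", "arguments": {"commands": [[0.05,-0.008,0.01,0,0,0,255],[0.1,-0.016,0.01,0,0,0,255],[0.14,-0.0226,0.01,0,0,0,255],[0.146,-0.0226,0.01,0,0,0,255],[0.146,-0.0226,0.01,0,0,0,255],[0.146,-0.0226,0.01,0,0,0,255]]}}

```text
t: 32.65
ee_pos: [0.4616, 0.3428, 0.2576]
orientation: [0.717, 0.697, -0.0, 0.001]
wrist_force: [-0.7, -0.3, -0.7]
grip_width: 0.0225
finger_force: 59.0
```

Run:
```python
from h import *
rel([.4612,.3456,.13])
b=arm.grab_frame('scene')[:,:,::-1];cv2.imwrite('pics/s12.png',b)
a=cv2.imread('pics/s7.png') # wand earlier above the stand at TCP (.4608,.3453,.257)
b=cv2.resize(b[120:290,360:470],None,fx=3.5,fy=3.5,interpolation=cv2.INTER_CUBIC)
# wand lower body patch
t=a[140:250,205:265];r=cv2.matchTemplate(b[100:300,165:305],t,cv2.TM_CCOEFF_NORMED);_,v,_,l=cv2.minMaxLoc(r)
print('shift crop px',l[0]+165-205,l[1]+100-140,'score',v)
p=arm.sense()['ee_pos'];print((proj('scene',p)-proj('scene',[.4608,.3453,.257]))*3.5)
```

```text
t 32.6 pos [0.4616 0.3428 0.2576] F [-0.7 -0.3 -0.7] w 0.0225 ff 59.0
shift [ 0.0029 -0.0006  0.1276] rot [ 0.0008  0.0009 -0.001 ]
shift crop px -2 0 score 0.9984247088432312
[-2.49491997  0.03395772]
```

The wand hasn't shifted in the hand. I lower it into the hole.

>>> {"name": "send_rows", "arguments": {"commands": [[0.003,-0.0005,0.02,0,0,0,255],[0.003,-0.0005,0.05,0,0,0,255],[0.003,-0.0005,0.08,0,0,0,255],[0.003,-0.0005,0.105,0,0,0,255],[0.003,-0.0005,0.12,0,0,0,255],[0.003,-0.0005,0.127,0,0,0,255],[0.003,-0.0005,0.127,0,0,0,255]]}}

```text
t: 33.4
ee_pos: [0.4615, 0.346, 0.1307]
orientation: [0.717, 0.697, -0.0, 0.0]
wrist_force: [-0.3, -1.3, -0.2]
grip_width: 0.0225
finger_force: 59.0
```

>>> {"name": "send_rows", "arguments": {"commands": [[0,0,0.001,0,0,0,255],[0,0,0.002,0,0,0,255],[0,0,0.002,0,0,0,120],[0,0,0.002,0,0,0,0],[0,0,0.002,0,0,0,0],[0,0,0.002,0,0,0,0],[0,0,0.002,0,0,0,0],[0,0,0.002,0,0,0,0]]}}

```text
t: 34.2
ee_pos: [0.4613, 0.3467, 0.129]
orientation: [0.717, 0.697, 0.0, 0.0]
wrist_force: [0.2, -0.8, -0.2]
grip_width: 0.0853
finger_force: 0.0
```

>>> {"name": "send_rows", "arguments": {"commands": [[0,0,-0.03,0,0,0,0],[0,0,-0.07,0,0,0,0],[0,0,-0.12,0,0,0,0],[-0.02,-0.05,-0.15,0,0,0,0],[-0.02,-0.1,-0.15,0,0,0,0],[-0.02,-0.1,-0.15,0,0,0,0],[-0.02,-0.1,-0.15,0,0,0,0]]}}

```text
t: 34.9
ee_pos: [0.3595, 0.3295, 0.2795]
orientation: [0.716, 0.698, 0.001, 0.0]
wrist_force: [1.2, -0.4, -0.1]
grip_width: 0.0854
finger_force: 0.0
```

Run:
```python
from h import *
s=arm.sense();print(s['t'],s['ee_pos'],s['wrist_force'],s['grip_width'])
b=arm.grab_frame('scene')[:,:,::-1];cv2.imwrite('pics/s13.png',b)
a=cv2.imread('pics/scene0.png')
def m(n,x0,x1,y0,y1,ref=a,p=6):
    r=cv2.matchTemplate(b[y0-p:y1+p,x0-p:x1+p],ref[y0:y1,x0:x1],cv2.TM_CCOEFF_NORMED);_,v,_,l=cv2.minMaxLoc(r);print(n,'shift',l[0]-p,l[1]-p,round(v,3))
m('wand+stand',405,440,178,245);m('wand',410,432,180,214);m('beaker',245,295,333,402);m('tissue',85,173,330,425);m('reagent',452,496,222,290)
s5=cv2.resize(cv2.imread('pics/s5.png'),(260,210),interpolation=cv2.INTER_AREA)
r=a.copy();r[150:360,180:440]=s5
m('jars after lock',228,385,232,275,r)
m('bar+grip',205,425,230,310,r)
for d in arm.masks_of('wand_mid','scene'):
    ys,xs=np.where(d['mask']);print(d['confidence'],d['location'],xs.min(),xs.max(),ys.min(),ys.max())
```

```text
34.9 [0.35946801 0.3294838  0.27948072] [ 1.18882113 -0.44690415 -0.10594761] 0.08538696273701575
wand+stand shift 1 0 0.912
wand shift 1 0 0.983
beaker shift 0 0 0.997
tissue shift 0 0 0.999
reagent shift 0 0 0.999
jars after lock shift 0 0 0.999
bar+grip shift 0 0 0.999
0.95 [420.5, 205.7] 413 430 181 233
0.26 [372.2, 239.5] 358 380 235 251
```

```bash
python3 -c "
from plant import arm
print(arm.sign_off())"
```

```text
the job is handed in; nothing more can be done
None
```

I've handed the job in. The blank is in pocket 5, all lids are pressed down, the lock bar is at its stop, the five jars were logged in order and the wand is back in its stand. The hand-in gave no verdict, and camera readings alone put the bar's travel at 31–35 mm; I took it as fully locked because a second push stopped at the same point under 40 N.

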